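Fit the tins to their cardboard bases

TASK

Stand each of the four empty tins upright on the piece of cardboard that has been cut to its shape and size: in the middle of it, and for the square and the oblong tin with the sides running along the card's edges. Leave the scissors and the roll of tape where they lie.

Things in the scene. Friction and masses are not known exactly. Their poses are not given: they have to be found in the camera images.
- tin_big_round: Loose empty steel round tin, 66 mm in diameter and 95 mm tall, the larger of the two round ones; looks the same from all sides; open at the top, white inside, walls and bottom 3 mm, under 0.1 kg, stands upright on the bench. Origin: centre of its underside; z up.
- tin_small_round: Loose empty steel round tin, 48 mm in diameter and 72 mm tall, the smaller of the two round ones; looks the same from all sides; open at the top, white inside, walls and bottom 3 mm, under 0.1 kg, stands upright on the bench. Origin: centre of its underside; z up.
- tin_square: Loose empty steel square tin, 58 x 58 mm and 80 mm tall, sides along its x and y axes; open at the top, white inside, walls and bottom 3 mm, under 0.1 kg, stands upright on the bench. Origin: centre of its underside; z up.
- tin_oblong: Loose empty steel oblong tin, 84 mm long (its x axis) by 44 mm wide (its y axis) and 76 mm tall; open at the top, white inside, walls and bottom 3 mm, under 0.1 kg, stands upright on the bench. Origin: centre of its underside; z up.
- card_big_round: Plain brown cardboard, 4 mm thick, lying flat and stuck to the bench: round piece, 78 mm in diameter, for the big round tin. Origin: centre of its underside, on the bench (its top is 4 mm higher); z up.
- card_small_round: Plain brown cardboard, 4 mm thick, lying flat and stuck to the bench: round piece, 60 mm in diameter, for the small round tin. Origin: centre of its underside, on the bench (its top is 4 mm higher); z up.
- card_square: Plain brown cardboard, 4 mm thick, lying flat and stuck to the bench: square piece, 70 x 70 mm, sides along its x and y axes, for the square tin. Origin: centre of its underside, on the bench (its top is 4 mm higher); z up.
- card_oblong: Plain brown cardboard, 4 mm thick, lying flat and stuck to the bench: oblong piece, 96 mm long (its x axis) by 56 mm wide (its y axis), for the oblong tin. Origin: centre of its underside, on the bench (its top is 4 mm higher); z up.
- scissors: Bystander: closed scissors lying flat at one side of the work, 185 mm long, 70 mm wide over the black handles, about 10 mm high. Origin: near the pivot, at bench height; x towards the points. Not to be moved.
- tape: Bystander: roll of pale tape lying flat at one side of the work, 72 mm in diameter, 24 mm high, 48 mm hole. Origin: centre of its underside. Not to be moved.
Things that resemble listed ones, but are neither listed nor needed, are in the scene too. Leave any black or green look-alike of the card_square alone. Leave any green look-alike of the card_big_round alone.

How it is judged:
At the end, for the whole second after the job is handed in: Every tin stands upright (within 0.1 rad) and at rest on its own card, its centre within 10 mm of the card's centre; the square tin's sides (any way round) and the oblong tin's long side (either way round) are within 0.2 rad of the card's edges (horizontal distance between tin_big_round and card_big_round below 0.01 m and z of tin_big_round in the frame of card_big_round between 0.002 and 0.007 m and angle between each of tin_big_round, tin_small_round, tin_square, tin_oblong's own z axis and vertical below 0.1 rad and linear speed of each of tin_big_round, tin_small_round, tin_square, tin_oblong below 0.02 m/s and angular speed of each of tin_big_round, tin_small_round, tin_square, tin_oblong below 0.2 rad/s and horizontal distance between tin_small_round and card_small_round below 0.01 m and z of tin_small_round in the frame of card_small_round between 0.002 and 0.007 m and horizontal distance between tin_square and card_square below 0.01 m and z of tin_square in the frame of card_square between 0.002 and 0.007 m and horizontal distance between tin_oblong and card_oblong below 0.01 m and z of tin_oblong in the frame of card_oblong between 0.002 and 0.007 m and (angle between the x axis of tin_square and the x axis of card_square, either way round below 0.2 rad or angle between the x axis of tin_square and the y axis of card_square, either way round below 0.2 rad) and angle between the x axis of tin_oblong and the x axis of card_oblong, either way round below 0.2 rad); the robot touches nothing.
It fails at once if the scissors were moved (more than 20 mm) (distance of scissors from where it was at the start of the episode above 0.02 m).
It fails at once if the roll of tape was moved (more than 20 mm) (distance of tape from where it was at the start of the episode above 0.02 m).
It also fails if it takes over 112 s, if anything falls off the work surface, if the arm or the gripper's body presses on something with over 40 N, if the wrist force passes 120 N, or if a joint passes its speed limit or range.

ROBOT

A 7-joint arm with a two-finger parallel gripper is mounted at the origin on the work surface. World frame = base frame: x ahead of the robot, y to its left, z up, the work surface at z = 0. Lengths are in m, angles in rad, forces in N, time in s.
With the tool pointing down it reaches from about 0.4 to 0.875 m from the base axis. Payload 19.3 kg.
Tool frame: the origin (TCP) lies at the very end of the fingers, on their centre line; the grasp point (between the pads) lies bot.hold_point_z behind it (bot.hold_point_z is the distance from the TCP to the grasp point, in m); z points along the fingers, y is the line along which they close (so a half turn about z gives the same grasp; the last joint's range is limited). The gripper opens to 85 mm and grips with 20 to 120 N. Pads are 22 mm wide; open, the fingers measure 114 mm over their backs; the gripper's body (76 mm by 85 mm) begins 54 mm behind the grasp point. The pads swing forward as they close: fully open they stand 13 mm farther back than shut.
Start: joints at [1.127, 0.521, -0.036, 1.599, 0.021, 1.021, -0.113], TCP at [0.228, -0.582, 0.231] pointing down, gripper open.
Joint ranges: [-2.91, 2.91], [-0.3, 2.13], [-1.5, 1.42], [0.17, 2.43], [-1.26, 4.41], [0.16, 1.93], [-2.52, 2.52]. Speed limits (rad/s): [1.89, 1.89, 2.39, 2.39, 3.01, 3.01, 3.01].

INTERFACE

Orientations are given as a unit quaternion [x, y, z, w].
In Python, from station import bot, solver, status, cams, finish_job gives the robot as it stands. Calls block until the motion is done:
- bot.move_pose(position, orientation): joint-space move of the TCP to a pose.
- bot.move_straight(position, rot=None, speed=0.15): straight line of the TCP; rot=None keeps the orientation; speed is the mean speed in m/s.
- bot.goto_joints(angles): joint-space move.
- bot.grip(opening, force=None): opening from 0.0 (shut) to 1.0 (fully open); force is the grip in N (None keeps the last); returns when the fingers have stopped.
- bot.wait(seconds).
- solver.inverse_kinematics(position, orientation): joint angles nearest the present ones, or None.
- status.get_state(): the state.
- cams.get_image(name): name is "scene" or "top" or "wrist"; returns the picture (420x560x3 uint8, blue, green, red); there is no depth.
- cams.camera_model(name): a dict with "camera_matrix" (3x3 intrinsics, pixels), "extrinsics" (4x4, takes a point from world to camera coordinates). Camera axes: x right, y down, z forward; pixel columns grow to the right and rows downward; lengths in m; the calibration is good to about 2 mm. The wrist camera is an equidistant fisheye: a pixel r from the principal point sees the ray r / f radians off the axis. A picture is of the moment at which its call begins: read the wrist's pose just before it. camera_model takes no time and is no camera call; for the wrist camera it gives the pose at the moment of the call.
A pose or a line that the arm cannot do raises bot.PlanningError and nothing moves.
- finish_job(): hands the job in; it is judged then, once.
The state is a dict: "t": time; "q": joint angles; "qd": joint speeds; "tau": joint torques, N m; "ee_pos": TCP position; "orientation": TCP orientation; "wrist_force": force on the tool from outside, world axes, zero at the start; "torque": the same for the moment, N m; "gripper_width": opening from 0.0 (shut) to 1.0 (fully open); "grasp_force": force on a finger pad.
Only numpy, scipy, OpenCV 4.12 (cv2) and the standard library are available. Lean on these libraries where they do the work, as an engineer would, in place of code of your own. Each camera call takes 0.05 s, during which the arm holds its last target. There are 200 camera calls.

## Working session

There is one attempt and no reset: what is moved stays moved. The work goes in short steps, each a Python script; the robot and the scene stay as the last script left them, time stands still between calls to the robot, and variables do not carry over. Pictures are saved under pics/ and viewed, at most 14 in all, crops included, and the job is handed in when it is done.

```bash
mkdir -p pics; python3 - <<'E'
from station import bot, solver, status, cams
import cv2
for n in ("scene","top"):
    cv2.imwrite(f"pics/{n}0.png",cams.get_image(n)); m=cams.camera_model(n); print(n,m["camera_matrix"],m["extrinsics"])
s=status.get_state(); print(s["t"],s["ee_pos"],s["orientation"],s["gripper_width"],bot.hold_point_z)
E
```

```text
scene [[452.51452256   0.         281.76193928]
 [  0.         452.51452256 212.3741234 ]
 [  0.           0.           1.        ]] [[ 0.56092944  0.82783599  0.00676282 -0.2992601 ]
 [ 0.55338557 -0.36886512 -0.74679511 -0.29167934]
 [-0.6157293   0.42264181 -0.6650198   1.69836941]
 [ 0.          0.          0.          1.        ]]
top [[414.76083367   0.         276.1798388 ]
 [  0.         414.76083367 209.65537699]
 [  0.           0.           1.        ]] [[ 0.02411683 -0.99954647  0.01803434 -0.0289932 ]
 [-0.99432125 -0.02585333 -0.10323204  0.53812439]
 [ 0.10365146 -0.01544229 -0.9944938   1.00307457]
 [ 0.          0.          0.          1.        ]]
0.1 [ 0.22809419 -0.58158058  0.23079027] [ 9.82583523e-01  1.85820785e-01 -1.28022776e-04 -4.89798915e-04] 0.999808519274713 0.0187
```

View pics/scene0.png

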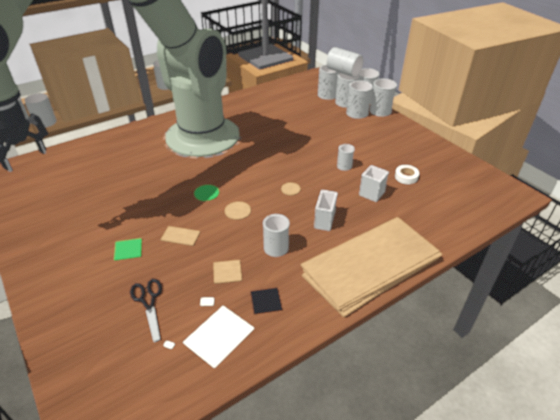

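```bash
python3 -c "
import cv2
i=cv2.imread('pics/top0.png');cv2.imwrite('pics/top0b.png',cv2.resize(i,(800,600),interpolation=cv2.INTER_CUBIC))"
```

```text
(no output)
```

View pics/top0b.png

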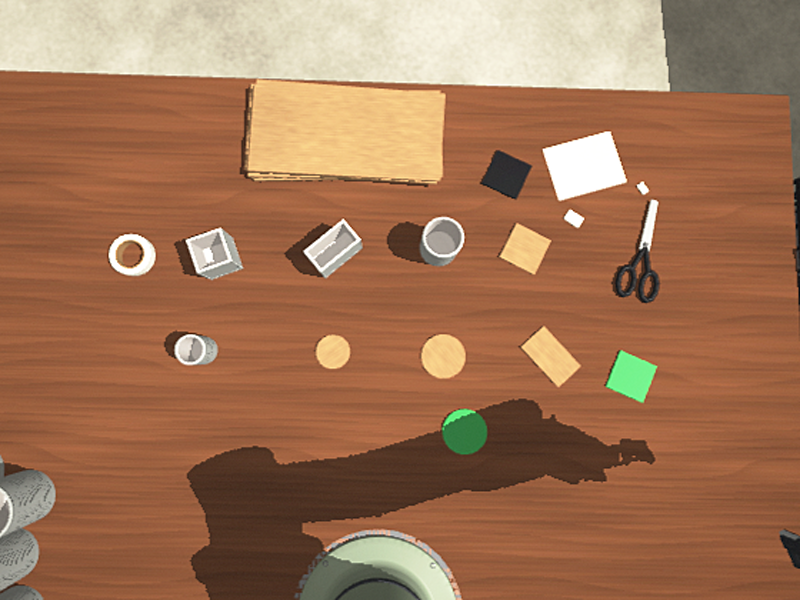

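The top view shows all of it. The cards, in enlarged pixels, are square (526,248), oblong (550,356), big round (444,356) and small round (333,352). The tins are square (213,252), oblong (333,248), big round (442,240) and small round (190,349). I'll fit silhouette models to these.

```bash
cat > fit.py <<'E'
import cv2, numpy as np, json
from scipy.optimize import minimize
S=4
SH={'big_round':(66,0,95,78),'small_round':(48,0,72,60),'square':(58,58,80,70,70),'oblong':(84,44,76,96,56)}
def dims(kind,name):
    s=SH[name]
    d=(s[0],s[1]) if kind=='tin' else ((s[3],0) if len(s)==4 else (s[3],s[4]))
    return d[0]/1e3,d[1]/1e3,(s[2]/1e3 if kind=='tin' else .004)
def outline(p,L,W,h):
    if W==0:
        t=np.linspace(0,2*np.pi,60); xy=np.c_[np.cos(t),np.sin(t)]*L/2
    else: xy=np.array([[1,1],[-1,1],[-1,-1],[1,-1]])*[L/2,W/2]
    c,s=np.cos(p[2]),np.sin(p[2]); xy=xy@np.array([[c,s],[-s,c]])+p[:2]
    return np.vstack([np.c_[xy,0*xy[:,0]],np.c_[xy,0*xy[:,0]+h]])
def proj(m,P):
    T=m["extrinsics"]; q=(P@T[:3,:3].T+T[:3,3])@m["camera_matrix"].T
    return q[:,:2]/q[:,2:]
def backproj(m,uv,z):
    T=m["extrinsics"];R=T[:3,:3]; c=-R.T@T[:3,3]
    d=R.T@np.linalg.solve(m["camera_matrix"],[*uv,1]); return (c+d*(z-c[2])/d[2])[:2]
def fit(img,m,kind,name,uv):
    L,W,h=dims(kind,name)
    hsv=cv2.cvtColor(cv2.resize(img,None,fx=S,fy=S,interpolation=cv2.INTER_CUBIC),cv2.COLOR_BGR2HSV)
    M=(hsv[...,1]<75) if kind=='tin' else (hsv[...,2]>175)
    M=M.astype(np.uint8)
    _,lab=cv2.connectedComponents(M); v,u=int(uv[1]*S),int(uv[0]*S)
    w=lab[v-12:v+12,u-12:u+12]; l=np.bincount(w[w>0]).argmax(); M=(lab==l).astype(np.uint8)
    cs,_=cv2.findContours(M,cv2.RETR_EXTERNAL,cv2.CHAIN_APPROX_NONE)
    M=cv2.drawContours(np.zeros_like(M),cs,-1,1,-1)
    def cost(p):
        q=(proj(m,outline(p,L,W,h))+.5)*S-.5
        hull=cv2.convexHull(q.astype(np.float32))
        return np.count_nonzero(cv2.fillConvexPoly(np.zeros_like(M),np.round(hull*16).astype(np.int32),1,shift=4)!=M)
    x0=backproj(m,uv,h/2 if kind=='tin' else h); best=None
    for a in ([0] if W==0 else np.arange(0,np.pi,np.pi/6)):
        sim=np.array([[0,0,0],[.012,0,0],[0,.012,0],[0,0,.3]])+[*x0,a]
        r=minimize(cost,[*x0,a],method='Nelder-Mead',options=dict(initial_simplex=sim,maxfev=120,xatol=1e-4,fatol=1))
        if best is None or r.fun<best.fun: best=r
    return best.x,best.fun/M.sum()
E
cat > run.py <<'E'
import sys; from fit import *; from station import cams
def measure(img,m,uvs,out):
    res={}; big=cv2.resize(img,(800,600),interpolation=cv2.INTER_CUBIC)
    for k,uv in uvs.items():
        kind,name=k.split('_',1); p,f=fit(img,m,kind,name,np.array(uv)/(800/560)); res[k]=list(p)
        print(k,np.round(p,4),'mismatch',round(f,3),'reach',round(np.hypot(*p[:2]),3))
        cv2.polylines(big,[np.int32(cv2.convexHull(np.float32(proj(m,outline(p,*dims(kind,name)))+.5)*800/560))],True,(0,0,255),1)
    cv2.imwrite(out,big); return res
E
python3 - <<'E'
from run import *
uvs=dict(card_square=(526,248),card_oblong=(550,356),card_big_round=(444,356),card_small_round=(333,352),
 tin_square=(213,252),tin_oblong=(333,248),tin_big_round=(442,240),tin_small_round=(193,349))
r=measure(cv2.imread('pics/top0.png'),cams.camera_model('top'),uvs,'pics/fit0.png'); json.dump(r,open('p.json','w'))
# cross-check by the scene camera
ms=cams.camera_model('scene'); print({k:proj(ms,np.array([[*v[:2],0.]]))[0].round() for k,v in r.items()})
E
```

```text
card_square [ 0.6411 -0.2495  1.1179] mismatch 0.015 reach 0.688
card_oblong [ 0.448  -0.2957  0.7604] mismatch 0.014 reach 0.537
card_big_round [ 0.4436 -0.1042  0.1694] mismatch 0.094 reach 0.456
card_small_round [0.4468 0.0911 0.0311] mismatch 0.035 reach 0.456
tin_square [0.6081 0.2974 0.3678] mismatch 0.053 reach 0.677
tin_oblong [0.6233 0.0937 2.2899] mismatch 0.065 reach 0.63
tin_big_round [ 0.6388 -0.0918  0.1574] mismatch 0.045 reach 0.645
tin_small_round [0.4442 0.3216 0.2183] mismatch 0.059 reach 0.548
{'card_square': array([227., 271.]), 'card_oblong': array([180., 235.]), 'card_big_round': array([237., 210.]), 'card_small_round': array([290., 188.]), 'tin_square': array([372., 192.]), 'tin_oblong': array([325., 219.]), 'tin_big_round': array([276., 247.]), 'tin_small_round': array([344., 165.])}
```

View pics/fit0.png

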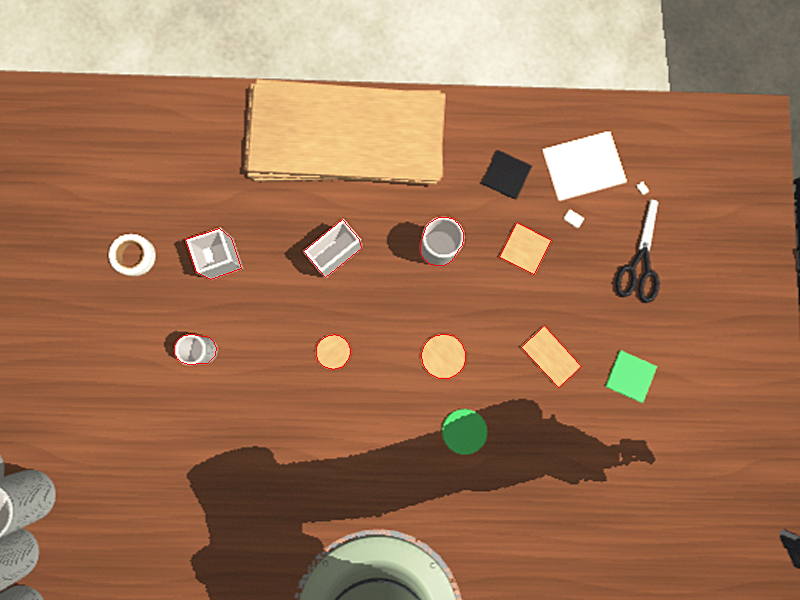

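The fits lie on the outlines and agree with the scene view. I'll start with the big round tin.

```bash
cat > act.py <<'E'
from station import bot, solver, status
import numpy as np, json
from scipy.spatial.transform import Rotation as R
from fit import SH
def quat(a): return (R.from_euler('z',a)*R.from_euler('x',np.pi)).as_quat()
def transfer(name,tin,card,lift=.14):
    h=SH[name][2]/1e3; zp=h-.040; zd=zp+.005
    rnd=SH[name][1]==0; best=None
    step={'square':np.pi/2,'oblong':np.pi}.get(name)
    A=np.arange(-3,3,.3) if rnd else tin[2]+step*np.arange(-6,7)
    A=A[np.abs(A)<=3.5]; q0=np.array(status.get_state()["q"])
    for a in A:
        B=[a] if rnd else [b for b in card[2]+step*np.arange(-6,7) if abs(b-a)<=2]
        for b in B:
            js=[solver.inverse_kinematics([*p[:2],z],quat(c)) for p,z,c in
                ((tin,zp+lift,a),(tin,zp,a),(card,zp+lift,b),(card,zd,b))]
            if any(j is None for j in js): continue
            js=np.array(js); c=np.abs(np.diff(np.vstack([q0,js]),axis=0)).max(1).sum()+.3*np.abs(js).max(0)[6]
            if best is None or c<best[0]: best=(c,a,b)
    _,a,b=best; print(name,'a,b',round(a,2),round(b,2))
    bot.grip(1.0,30)
    bot.move_pose([*tin[:2],zp+lift],quat(a))
    bot.move_straight([*tin[:2],zp],speed=.12)
    bot.grip(0.0,30); s=status.get_state(); print('width mm',s["gripper_width"]*85,'F',s["grasp_force"],'t',s["t"])
    bot.move_straight([*tin[:2],zp+lift],speed=.15)
    bot.move_pose([*card[:2],zp+lift],quat(b))
    print('carry F',status.get_state()["grasp_force"])
    bot.move_straight([*card[:2],zd+.03],speed=.15)
    bot.move_straight([*card[:2],zd],speed=.04)
    bot.grip(1.0); print('wrist',status.get_state()["wrist_force"])
    bot.move_straight([*card[:2],zp+lift],speed=.15); print('t',status.get_state()["t"])
def go(name):
    p=json.load(open('p.json')); transfer(name,p['tin_'+name],p['card_'+name])
E
python3 - <<'E'
from act import *; go('big_round')
E
```

```text
big_round a,b 1.8 1.8
width mm 66.02002801644412 F 31.890662759542465 t 4.2333
carry F 33.53688580915332
wrist [-0.32869568  0.18820829  0.82988571]
t 9.25
```

```bash
python3 - <<'E'
from act import *; go('oblong'); go('square'); go('small_round')
bot.move_pose([0.228,-0.582,0.231],quat(.374))
from station import cams; import cv2
cv2.imwrite('pics/top1.png',cams.get_image('top')); cv2.imwrite('pics/scene1.png',cams.get_image('scene')); print(status.get_state()["t"])
E
python3 -c "
import cv2
i=cv2.imread('pics/top1.png');cv2.imwrite('pics/top1b.png',cv2.resize(i,(800,600),interpolation=cv2.INTER_CUBIC))"
```

```text
oblong a,b 2.29 0.76
width mm 43.80728692152363 F 33.62235188484192 t 12.2833
carry F 32.976365089416504
wrist [0.21614313 0.30835352 0.14754854]
t 18.2333
square a,b 1.94 1.12
width mm 57.823536782808915 F 32.02639997005463 t 22.3333
carry F 32.105610966682434
wrist [0.16226523 0.06484079 0.22048112]
t 28.5833
small_round a,b 2.7 2.7
width mm 46.81992516741935 F 30.318765265401453 t 32.725
carry F 30.826972327195108
wrist [ 0.57645448 -0.85459818  0.03939912]
t 37.9917
40.6083
```

View pics/top1b.png

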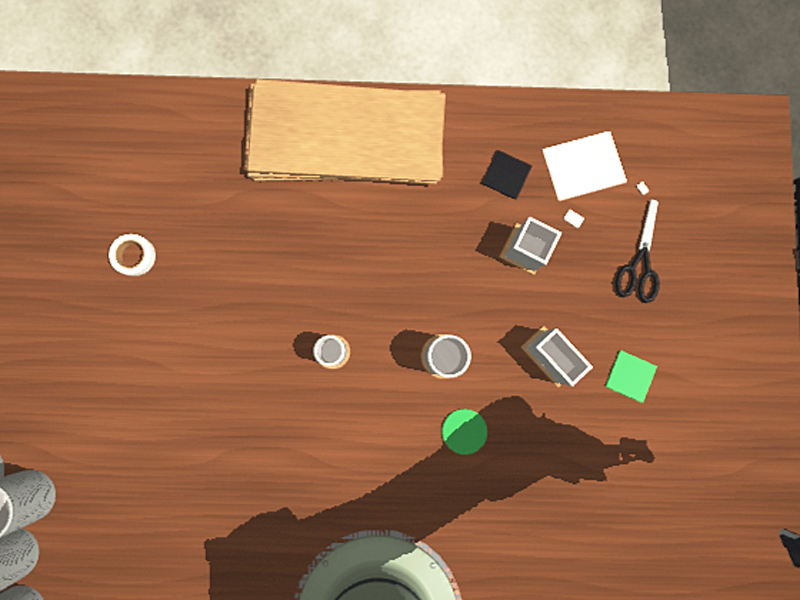

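View pics/scene1.png

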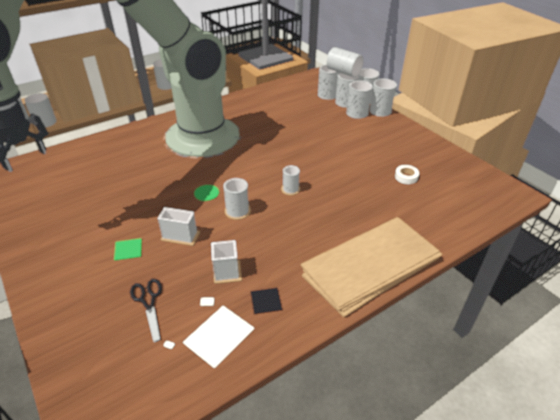

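All four tins stand on their cards: rims at (537,240), (560,356), (446,356) and (331,351) in the enlarged top view. I'll check the offsets numerically, since the tolerance is 10 mm.

```bash
python3 - <<'E'
import fit
o=fit.outline
def o2(p,L,W,h):
    P=o(p,L,W,h); P[:,2]+=.004*(h>.01); return P
fit.outline=o2
import run; run.outline=o2
from run import *
c=json.load(open('p.json'))
r=measure(cv2.imread('pics/top1.png'),cams.camera_model('top'),dict(tin_square=(534,243),tin_oblong=(558,357),tin_big_round=(446,356),tin_small_round=(331,351)),'pics/fit1.png')
for k,v in r.items():
    d=np.array(v)-c[k.replace('tin','card')]; print(k,np.round(d[:2]*1000,1),'mm yaw',round(d[2],3))
E
```

```text
tin_square [ 0.6398 -0.2513  1.1382] mismatch 0.036 reach 0.687
tin_oblong [ 0.4466 -0.2967  0.7643] mismatch 0.041 reach 0.536
tin_big_round [ 0.443  -0.1046  0.1704] mismatch 0.044 reach 0.455
tin_small_round [ 0.4474  0.093  -0.0439] mismatch 0.073 reach 0.457
tin_square [-1.3 -1.9] mm yaw 0.02
tin_oblong [-1.4 -1. ] mm yaw 0.004
tin_big_round [-0.6 -0.5] mm yaw 0.001
tin_small_round [0.6 1.9] mm yaw -0.075
```

View pics/fit1.png

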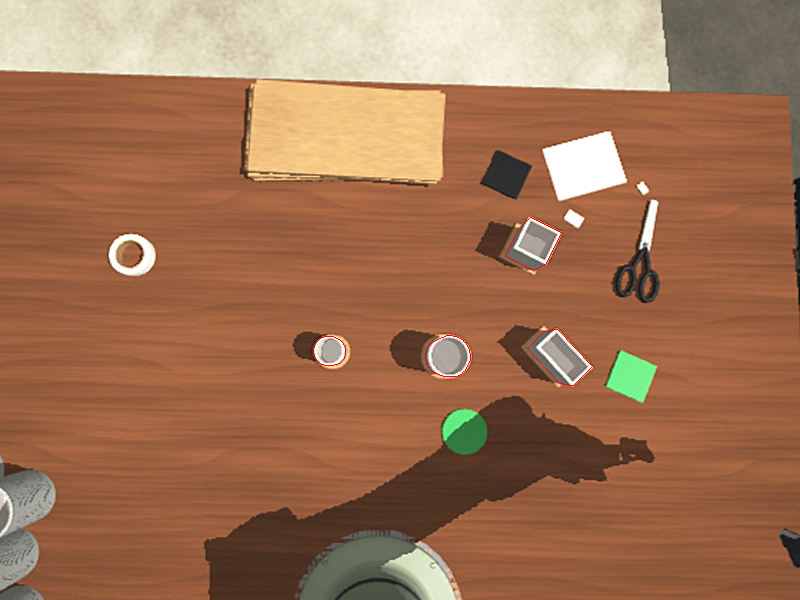

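The overlay matches. All offsets are about 2 mm or less, and the scissors and tape are where they were. Handing in.

```bash
python3 -c "
from station import finish_job; print(finish_job())"
```

```text
the job is handed in; nothing more can be done
None
```

I handed the job in with all four tins upright on their own cards, about 2 mm or less off centre and within 0.02 rad for the square and oblong tins by the top camera, the scissors and tape not touched, at about 41 s; `finish_job()` returned no verdict.

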